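# Correct the stock tags of the parts bins

## Task

Make the hinged stock tags tell the truth: each bin that holds parts must have the tag straight in front of it lying back towards the bin (disc face up), and each empty bin must have its tag lying forward, away from the bin (bar face up). Gently push over only the tags that are wrong, using the fingertips or the outside of the fingers, gripping and lifting nothing. Leave the tags that are already right, the bins and everything else as they are.

Things in the scene. Friction and masses are not known exactly. Their poses are not given: they have to be found in the camera images.
- tag_1_hinge (a point): centre of the hinge axis of one of four alike tag stands, 145 mm apart in a row on a wooden board (130 x 620 x 8 mm); row order varies. Axis 38 mm above the bench, along the point's y; point x points level to the stand's own bin, straight behind it (that bin's y in this frame is within 10 mm of 0; its front lip about 120 mm along x). The point does not turn with the tag.
- tag_1 (a joint): angle of the tag at tag_1_hinge, a grey plate 50 mm wide (y), 3 mm thick, with an 8 mm bead along its edge, free edge 60 mm from the axis. 0 upright; +0.75 lying back on its rest towards the bin, a raised round disc face up (in stock); -0.75 lying forward towards the robot, a raised straight bar face up (empty). Lying, its edge is 41 mm from the axis level and 82 mm above the bench; upright 98 mm.
- tag_2_hinge (a point): same as tag_1_hinge, on another stand. Each stand has an aluminium foot 100 x 72 mm (x, y), two cheeks 75 mm over all in y and up to 46 mm above the bench, and two rest bars 17 mm either side of the axis, up to 52 mm above the bench.
- tag_2 (a joint): angle of the tag at tag_2_hinge, as tag_1. Every tag weighs about 30 g, swings freely (well under 1 N at the edge) and, once past upright, falls over onto the other rest by itself.
- tag_3_hinge (a point): same as tag_1_hinge, on another stand
- tag_3 (a joint): angle of the tag at tag_3_hinge, as tag_1
- tag_4_hinge (a point): same as tag_1_hinge, on another stand
- tag_4 (a joint): angle of the tag at tag_4_hinge, as tag_1
- bin_1: green parts bin, 235 x 134 x 125 mm (x, y, z), filled with three black transformers; open front with a lip 60 mm high, sides rising to 125 mm behind; origin on the bench under the middle of its front lip, x pointing into the bin. The four bins are alike but for their contents and stand still (not to be pushed).
- bin_2: green parts bin, 235 x 134 x 125 mm (x, y, z), empty; open front with a lip 60 mm high, sides rising to 125 mm behind; origin on the bench under the middle of its front lip, x pointing into the bin. The four bins are alike but for their contents and stand still (not to be pushed).
- bin_3: green parts bin, 235 x 134 x 125 mm (x, y, z), filled with four black panel instruments; open front with a lip 60 mm high, sides rising to 125 mm behind; origin on the bench under the middle of its front lip, x pointing into the bin. The four bins are alike but for their contents and stand still (not to be pushed).
- bin_4: green parts bin, 235 x 134 x 125 mm (x, y, z), empty; open front with a lip 60 mm high, sides rising to 125 mm behind; origin on the bench under the middle of its front lip, x pointing into the bin. The four bins are alike but for their contents and stand still (not to be pushed).
- relay: small dark plug relay, 16 x 21 x 24 mm, on the board between two tag stands; loose bystander, origin at the centre of its underside. Not to be moved.
- terminal_block: grey flat terminal block, 36 x 44 x 9 mm, on the board between two tag stands; loose bystander, origin at the centre of its underside. Not to be moved.
- small_tin: round white tin, 62 mm across, 24 mm high, right of the board; loose bystander, origin at the centre of its underside. Not to be moved.
- solder_spool: reel of solder, 54 mm across, 55 mm high, left of the board; loose bystander, origin at the centre of its underside. Not to be moved.

How it is judged:
At the end, for the whole second after the job is handed in: Every tag in front of a filled bin lies back (joint above 0.6 rad), every tag in front of an empty bin lies forward (joint below -0.6 rad), and all four tags are at rest (under 0.2 rad/s) (((y of bin_1 in the frame of tag_1_hinge between -0.07 and 0.07 m and value of joint tag_1 above 0.6 rad) or (y of bin_2 in the frame of tag_1_hinge between -0.07 and 0.07 m and value of joint tag_1 below -0.6 rad)) and velocity of joint tag_1 between -0.2 and 0.2 rad/s and ((y of bin_1 in the frame of tag_2_hinge between -0.07 and 0.07 m and value of joint tag_2 above 0.6 rad) or (y of bin_2 in the frame of tag_2_hinge between -0.07 and 0.07 m and value of joint tag_2 below -0.6 rad)) and velocity of joint tag_2 between -0.2 and 0.2 rad/s and ((y of bin_3 in the frame of tag_3_hinge between -0.07 and 0.07 m and value of joint tag_3 above 0.6 rad) or (y of bin_4 in the frame of tag_3_hinge between -0.07 and 0.07 m and value of joint tag_3 below -0.6 rad)) and velocity of joint tag_3 between -0.2 and 0.2 rad/s and ((y of bin_3 in the frame of tag_4_hinge between -0.07 and 0.07 m and value of joint tag_4 above 0.6 rad) or (y of bin_4 in the frame of tag_4_hinge between -0.07 and 0.07 m and value of joint tag_4 below -0.6 rad)) and velocity of joint tag_4 between -0.2 and 0.2 rad/s); the robot touches nothing.
It fails at once if a tag that was already right is tipped ((y of bin_1 in the frame of tag_1_hinge between -0.07 and 0.07 m and value of joint tag_1 below 0.3 rad) or (y of bin_1 in the frame of tag_2_hinge between -0.07 and 0.07 m and value of joint tag_2 below 0.3 rad) or (y of bin_4 in the frame of tag_3_hinge between -0.07 and 0.07 m and value of joint tag_3 above -0.3 rad) or (y of bin_4 in the frame of tag_4_hinge between -0.07 and 0.07 m and value of joint tag_4 above -0.3 rad)).
It fails at once if a bin is pushed or gripped (more than 15 N) (contact force between any of the fingers, the arm and bin_1 above 15 N or contact force between any of the fingers, the arm and bin_2 above 15 N or contact force between any of the fingers, the arm and bin_3 above 15 N or contact force between any of the fingers, the arm and bin_4 above 15 N).
It fails at once if a loose bystander is pushed away, lifted or carried (more than 2.5 cm) (distance of any of relay, terminal_block, small_tin, solder_spool from where it was at the start of the episode above 0.025 m).
It fails at once if a tag is pinched or forced (more than 25 N) (contact force between the fingers and tag_1 above 25 N or contact force between the fingers and tag_2 above 25 N or contact force between the fingers and tag_3 above 25 N or contact force between the fingers and tag_4 above 25 N).
It also fails if it takes over 32 s, if anything falls off the work surface, if the arm or the gripper's body presses on something with over 40 N, if the wrist force passes 120 N, or if a joint passes its speed limit or range.

## Robot

A 7-joint arm with a two-finger parallel gripper is mounted at the origin on a cart in front of the work surface, level with it; the furniture and walls round the work are solid. World frame = base frame: x ahead of the robot, y to its left, z up, the work surface at z = 0. Lengths are in m, angles in rad, forces in N, time in s.
With the tool pointing down it reaches from about 0.425 to 0.95 m from the base axis. Payload 16.7 kg.
Tool frame: the origin (TCP) lies on the centre line of the jaws, within the pads' length; the fingertips stand 19 mm ahead of it and the grasp point (between the pads) is the TCP (env.tcp_to_tips is the z of the fingertips in the tool frame, in m); z points along the fingers, y is the direction in which the jaws open and shut (so a half turn about z gives the same grasp; the last joint's range is limited). The gripper opens to 94 mm and grips with 3 to 60 N. Pads are 16 mm wide; open, the fingers measure 119 mm over their backs; the gripper's body (75 mm by 177 mm) begins 78 mm behind the grasp point.
Start: joints at [-1.389, 0.426, 0.074, 1.606, -0.034, 1.111, -0.067], TCP at [0.219, 0.638, 0.196] pointing down, gripper open.
Joint ranges: [-2.85, 2.85], [-0.5, 2.14], [-1.23, 1.37], [0.21, 2.46], [-1.02, 4.16], [0.16, 2.05], [-2.73, 2.73]. Speed limits (rad/s): [1.89, 1.89, 2.39, 2.39, 3.01, 3.01, 3.01].

## Interface

Orientations are given as a rotation vector (axis times angle).
In Python, from station import env gives the robot as it stands.
- The arm moves only by the shell command python3 -m inch 'ROWS'. ROWS is JSON, one flat list of numbers, 5 for each row, row after row: the shift along the tool's x, y, z in mm, then the turn about the tool's z in rad, then the opening, from 0 (shut) to 1 (fully open). In form: [x, y, z, yaw, grip, x, y, z, yaw, grip, ...]. A call has 1 to 12 rows; each row is the pose to reach, as a shift and turn from the pose measured when the call began, along the tool's axes at that moment; what a row does not reach only later rows make up. A row lasts 1/8 s, in which the tool goes at most 62.5 mm and 10.7 degrees, less where a joint would pass 70% of its speed; a pose out of reach is approached as far as the arm can. A call with a gripper value outside its range is refused whole. The fingers move at their own pace and stop on an object; the grip force is fixed at half the most. Time passes only in rows, so rows that repeat a pose let the fingers close. It gives the time, the measured TCP pose, the force and the opening at its end, in the units of the state.
- env.read_state(): the state, without advancing time (a new reading comes with each control period).
- env.camera(name): name is "side" or "top" or "wrist"; returns (picture, depth): 384x512x3 uint8, blue, green, red; 384x512 float32, m along the optical axis (not along the pixel's ray), 0 where there is no reading.
- env.calibration(name): a dict with "intrinsics" (3x3 intrinsics, pixels), "distortion" ([k1, k2, p1, p2, k3] as OpenCV has them; the pictures are not rectified), "rvec" (rotation vector, rad) and "tvec" (3), from world to camera coordinates, as OpenCV has them. Camera axes: x right, y down, z forward; pixel columns grow to the right and rows downward; lengths in m; the calibration is good to about 2 mm. A picture is of the moment at which its call begins: read the wrist's pose just before it. calibration takes no time and is no camera call; for the wrist camera it gives the pose at the moment of the call.
- env.job_done(): hands the job in, once; it reports no verdict.
The state is a dict: "time": time; "qpos": joint angles; "qvel": joint speeds; "tau": joint torques, N m; "tool_pos": TCP position; "tool_rot": TCP orientation; "contact_force": force on the tool from outside, world axes, zero at the start; "moment": the same for the moment, N m; "grip_width": finger opening in m.
Only numpy, scipy, OpenCV 4.12 (cv2) and the standard library are available. Lean on these libraries where they do the work, as an engineer would, in place of code of your own. Each camera call takes 0.05 s, during which the arm holds its last target.

## Working session

There is one attempt and no reset: what is moved stays moved. The work goes in short steps, Python scripts to look and compute and a shell command to move; the robot and the scene stay as the last step left them, time stands still between calls to the robot, and variables do not carry over. Pictures are saved under pics/ and viewed, and the job is handed in when it is done.

```bash
ls; mkdir -p pics; python3 - <<'E'
from station import env
import cv2
s=env.read_state(); print(s)
print(env.tcp_to_tips)
for n in ["top","side"]:
    p,d=env.camera(n); cv2.imwrite(f"pics/{n}0.png",p)
    import numpy as np; np.save(f"pics/{n}0.npy",d); c=env.calibration(n); print(n,c)
E
```

```text
pics
{'time': 0.0, 'qpos': array([-1.38952298,  0.42670321,  0.07382416,  1.60658337, -0.03406022,
        1.11080072, -0.06713586]), 'qvel': array([ 0.00019604,  0.00022823,  0.00084265,  0.00063846, -0.00026549,
       -0.0009072 ,  0.00105485]), 'tau': array([ 1.28939111e-03, -9.35794830e+01,  3.66742596e+00, -4.54198158e+01,
       -4.86562983e-02,  2.01016443e-02,  1.62205297e-04]), 'tool_pos': array([0.21910604, 0.63798696, 0.19500447]), 'tool_rot': array([-5.17235525e-01, -3.09862853e+00,  1.93717596e-03]), 'contact_force': array([0.49585323, 0.13501192, 0.39871433]), 'moment': array([-0.00919734,  0.00102495, -0.064234  ]), 'grip_width': 0.09413764984459926}
0.019
top {'intrinsics': array([[462.55727372,   0.        , 261.66643174],
       [  0.        , 462.55727372, 185.31265739],
       [  0.        ,   0.        ,   1.        ]]), 'distortion': array([-0.02481068,  0.        ,  0.        ,  0.        ,  0.        ]), 'rvec': array([ 2.15170529, -2.02489858,  0.23735636]), 'tvec': array([0.01101023, 0.58916657, 1.4932486 ])}
side {'intrinsics': array([[492.30371526,   0.        , 256.23246325],
       [  0.        , 492.30371526, 196.65586768],
       [  0.        ,   0.        ,   1.        ]]), 'distortion': array([-0.17165783,  0.        ,  0.        ,  0.        ,  0.        ]), 'rvec': array([ 2.3102148 , -0.10417712,  0.04015791]), 'tvec': array([-0.56588835,  0.09191797,  1.61281388])}
```

View pics/top0.png

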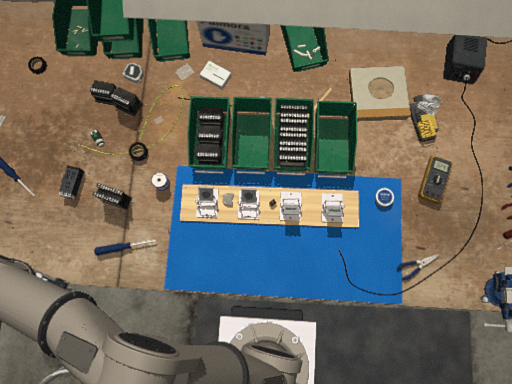

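View pics/side0.png

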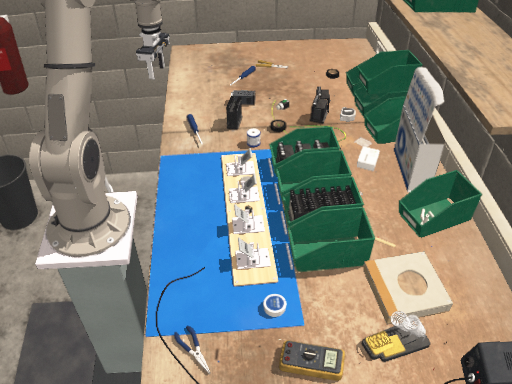

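The bins from left to right (top picture columns 208, 250, 293 and 336) are full, empty, full and empty. I'll enlarge the tags next, around row 203.

```bash
python3 - <<'E'
import cv2,numpy as np
p=cv2.imread("pics/top0.png"); c=p[175:235,175:365]; cv2.imwrite("pics/topz.png",cv2.resize(c,None,fx=4.2,fy=4.2,interpolation=cv2.INTER_CUBIC))
p=cv2.imread("pics/side0.png"); c=p[145:290,210:290]; cv2.imwrite("pics/sidez.png",cv2.resize(c,None,fx=4,fy=4,interpolation=cv2.INTER_CUBIC))
from station import env
C=env.calibration("top");R,_=cv2.Rodrigues(C["rvec"]);o=-R.T@C["tvec"];print(o)
d=np.load("pics/top0.npy")
def pt(u,v,z=None):
    x=cv2.undistortPoints(np.array([[[u,v]]],float),C["intrinsics"],C["distortion"])[0,0]
    r=R.T@np.r_[x,1]
    return o+r*((z-o[2])/r[2]) if z is not None else o+r*d[int(v),int(u)]
for u,v in [(181,186),(359,191),(358,227),(181,222)]: print(pt(u,v,.008),pt(u,v))
# height map around the tags
vv,uu=np.mgrid[175:235,175:365]
x=cv2.undistortPoints(np.stack([uu.ravel(),vv.ravel()],1)[:,None].astype(float),C["intrinsics"],C["distortion"])[:,0]
P=o+(np.c_[x,np.ones(len(x))]@R)*d[175:235,175:365].ravel()[:,None]
h=P[:,2].reshape(vv.shape)
cv2.imwrite("pics/h.png",cv2.resize(cv2.applyColorMap(np.clip(h/0.11*255,0,255).astype(np.uint8),cv2.COLORMAP_JET),None,fx=4.2,fy=4.2,interpolation=0))
m=(h>.065)&(h<.11)&(vv>185)
n,l,st,ce=cv2.connectedComponentsWithStats(m.astype(np.uint8))
for i in range(1,n):
    if st[i,4]>8:
        q=P[(l==i).ravel()]; print(st[i],q.mean(0).round(4),q.min(0).round(3),q.max(0).round(3))
E
```

```text
[0.21847113 0.01613538 1.59029553]
[0.58308861 0.33172429 0.008     ] [ 5.84996966e-01  3.33376031e-01 -2.81493630e-04]
[ 0.60264734 -0.29431382  0.008     ] [ 0.60585878 -0.29690896 -0.00522689]
[ 0.47500745 -0.29241171  0.008     ] [ 0.47541912 -0.29290684  0.00546085]
[0.45547604 0.31862324 0.008     ] [ 4.56720662e-01  3.20211740e-01 -3.09336837e-04]
[ 23  12  16   8 104] [0.5586 0.2351 0.0753] [0.546 0.209 0.065] [0.568 0.26  0.09 ]
[ 66  13  16   9 109] [0.5622 0.0908 0.0762] [0.548 0.065 0.066] [0.575 0.115 0.09 ]
[108  33  16   7  80] [ 0.5013 -0.0556  0.077 ] [ 0.491 -0.08   0.065] [ 0.516 -0.03   0.091]
[152  35  16   7  81] [ 0.5048 -0.1998  0.0767] [ 0.495 -0.225  0.065] [ 0.519 -0.174  0.09 ]
```

View pics/topz.png

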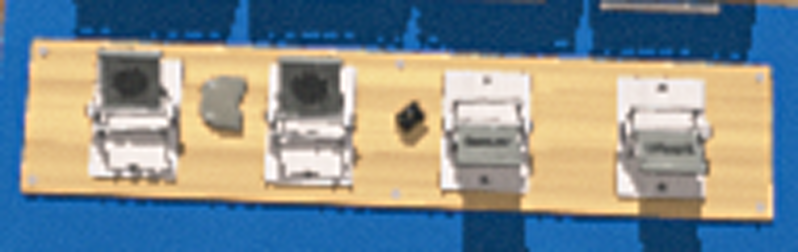

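View pics/sidez.png

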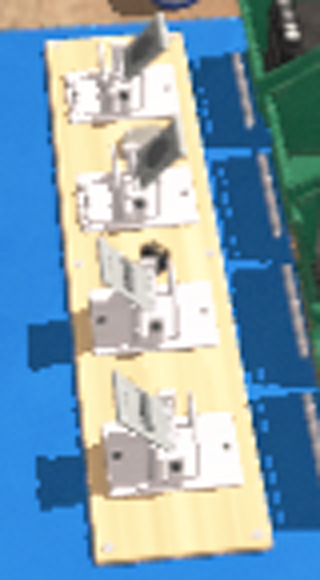

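View pics/h.png

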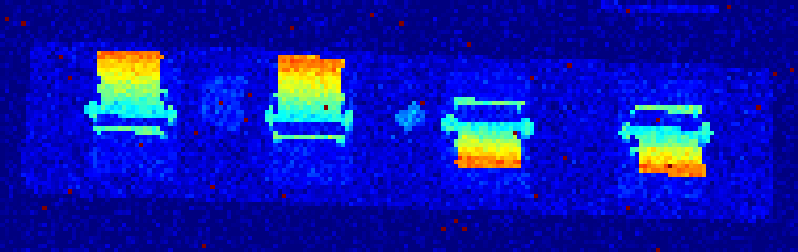

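In the top view, tag A (column 208, bin full) lies back and is right. Tag B (250, bin empty) lies back and is wrong. Tag C (291, bin full) lies forward and is wrong. Tag D (333, bin empty) lies forward and is right. So B has to be tipped towards the robot and C towards its bin. Next I'll measure the bin lips and cross-check the tag edges in the side view.

```bash
cat > hlp.py <<'E'
import cv2,numpy as np
from station import env
def cloud(d,name):
    C=env.calibration(name);R,_=cv2.Rodrigues(C["rvec"]);o=-R.T@C["tvec"]
    vv,uu=np.mgrid[0:384,0:512]
    x=cv2.undistortPoints(np.stack([uu.ravel(),vv.ravel()],1)[:,None].astype(float),C["intrinsics"],C["distortion"])[:,0]
    P=o+(np.c_[x,np.ones(len(x))]@R)*d.ravel()[:,None]
    P[d.ravel()==0]=np.nan
    return P.reshape(384,512,3)
def shift(target,yaw_y=None):
    s=env.read_state();R,_=cv2.Rodrigues(np.array(s["tool_rot"]))
    print("pos",s["tool_pos"].round(4),"t",s["time"],"toolx",R[:,0].round(3),"tooly",R[:,1].round(3))
    print("shift mm",((np.array(target)-s["tool_pos"])@R*1000).round(1))
E
python3 - <<'E'
from hlp import *
for n in ["top","side"]:
    P=cloud(np.load(f"pics/{n}0.npy"),n); x,y,z=P[...,0],P[...,1],P[...,2]
    print(n)
    for k,yc in enumerate([.235,.091,-.0555,-.2]):
        t=(abs(y-yc)<.03)&(z>.06)&(z<.1)&(x>.47)&(x<.6)
        e=t&(z>.077)
        b=(abs(y-yc)<.04)&(z>.045)&(z<.13)&(x>.61)&(x<.9)
        print(k,t.sum(),P[t].mean(0).round(4),"edge",P[e].mean(0).round(4),"lip x",np.percentile(x[b],[1,5,10]).round(3))
        i=(abs(y-yc)<.045)&(x>.70)&(x<.83); print("   inside z",np.percentile(z[i],[5,50,95]).round(3))
shift([.612,.090,.195])
E
python3 - <<'E'
import cv2
p=cv2.imread("pics/top0.png")[90:180,180:365]; cv2.imwrite("pics/bins.png",cv2.resize(p,None,fx=4,fy=4,interpolation=2))
E
```

```text
top
0 122 [0.5569 0.2356 0.0735] edge [0.5641 0.2332 0.0827] lip x [0.645 0.667 0.673]
   inside z [0.005 0.075 0.092]
1 138 [0.5593 0.091  0.0733] edge [0.5666 0.0919 0.0825] lip x [0.65  0.651 0.653]
   inside z [-0.002  0.004  0.01 ]
2 99 [ 0.5039 -0.0548  0.0744] edge [ 0.4962 -0.0533  0.0823] lip x [0.656 0.675 0.677]
   inside z [0.081 0.095 0.106]
3 100 [ 0.5075 -0.2009  0.074 ] edge [ 0.4995 -0.2028  0.0826] lip x [0.652 0.654 0.656]
   inside z [-0.002  0.004  0.01 ]
side
0 67 [0.5591 0.2315 0.0721] edge [0.5675 0.2311 0.0816] lip x [0.646 0.653 0.671]
   inside z [0.067 0.077 0.093]
1 80 [0.5627 0.0873 0.0728] edge [0.5701 0.0873 0.081 ] lip x [0.651 0.653 0.654]
   inside z [-0.003  0.003  0.008]
2 86 [ 0.5056 -0.0592  0.0725] edge [ 0.4981 -0.0585  0.0813] lip x [0.657 0.677 0.679]
   inside z [0.082 0.097 0.106]
3 108 [ 0.5091 -0.2047  0.0724] edge [ 0.5014 -0.2039  0.0815] lip x [0.654 0.655 0.657]
   inside z [-0.002  0.003  0.006]
pos [0.2191 0.638  0.1951] t 0.1 toolx [-0.946  0.325 -0.   ] tooly [ 0.325  0.946 -0.001]
shift mm [-5.496e+02 -3.907e+02  5.000e-01]
```

View pics/bins.png

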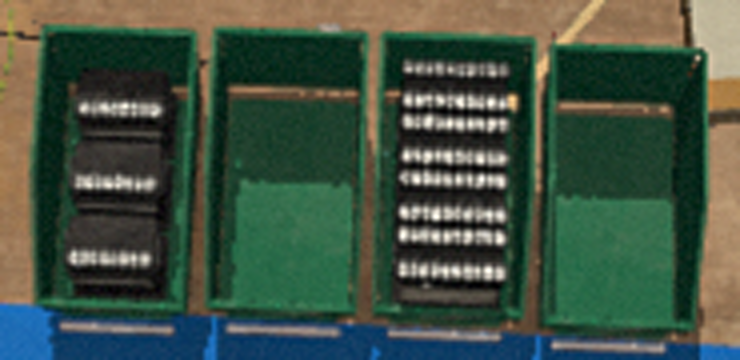

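Both views agree within 4 mm on tags and lips (tag B edge about (0.568, 0.09, 0.082), lips about 0.65). The depth inside confirms full, empty, full, empty. I'll move above the gap behind tag B with the fingers shut.

```bash
python3 -m inch '[-45,-32,0,-0.1,0, -90,-64,0,-0.2,0, -135,-96,0,-0.3,0, -180,-128,0,-0.363,0, -225,-160,0,-0.363,0, -270,-192,0,-0.363,0, -315,-224,0,-0.363,0, -360,-256,0,-0.363,0, -410,-292,0,-0.363,0, -460,-327,0,-0.363,0, -510,-362,0,-0.363,0, -550,-390,0,-0.363,0]'
python3 -m inch '[0,0,0,0,0, 0,0,0,0,0]'
python3 -c "
from hlp import *
shift([.612,.090,.195])
for n in ['wrist','side']:
    p,d=env.camera(n); cv2.imwrite('pics/%s1.png'%n,p)
shift([.612,.090,.087])"
```

```text
time: 1.6
tool_pos: [0.6136, 0.0881, 0.1954]
tool_rot: [0.049, -3.141, 0.002]
contact_force: [0.4, 0.2, -0.1]
grip_width: 0.0003
time: 1.85
tool_pos: [0.6132, 0.0883, 0.1949]
tool_rot: [0.048, -3.14, 0.002]
contact_force: [-0.5, -0.2, -0.2]
grip_width: 0.0005
pos [0.6132 0.0883 0.1949] t 1.85 toolx [-1.    -0.031  0.001] tooly [-0.031  1.    -0.001]
shift mm [ 1.1  1.8 -0.1]
pos [0.6129 0.0894 0.1952] t 1.95 toolx [-0.999 -0.033  0.001] tooly [-0.033  0.999 -0.001]
shift mm [  0.8   0.7 108.2]
```

View pics/wrist1.png

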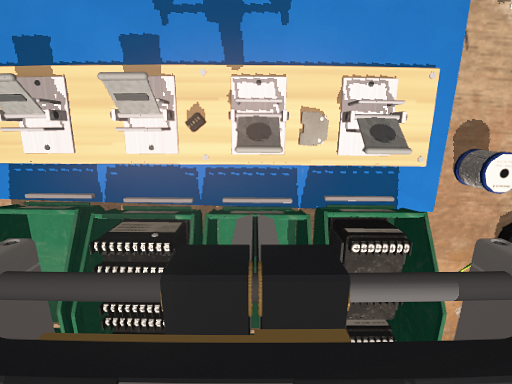

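View pics/side1.png

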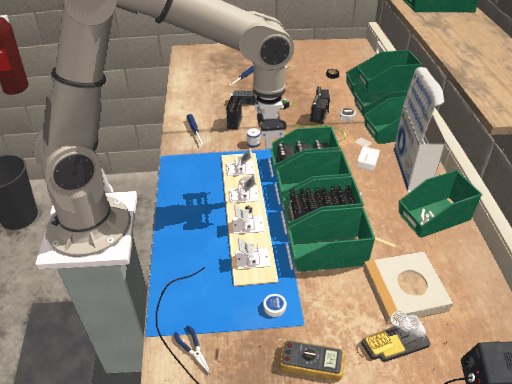

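The wrist picture shows the fingers (column 255) lined up with tag B (column 258), which lies disc up, with the gap and lip behind it. Before going down I'll check how high the camera sits and where the finger should appear in the side view.

```bash
python3 -c "
from hlp import *
C=env.calibration('wrist');R,_=cv2.Rodrigues(C['rvec']);print(-R.T@C['tvec'])
C=env.calibration('side');print(cv2.projectPoints(np.array([[.613,.089,.195],[.613,.089,.176],[.613,.089,.27]]),C['rvec'],C['tvec'],C['intrinsics'],C['distortion'])[0][:,0])"
python3 -m inch '[0,0,20,0,0, 0,0,45,0,0, 0,0,65,0,0, 0,0,85,0,0, 0,0,100,0,0, 0,0,108,0,0, 0,0,108,0,0]'
python3 -c "
from hlp import *
p,d=env.camera('side'); cv2.imwrite('pics/side2.png',cv2.resize(p[130:280,200:360],None,fx=4,fy=4)); shift([.5,.090,.087])"
```

```text
[0.54415416 0.08712149 0.38375266]
[[267.41748688 150.09726291]
 [267.35510644 154.76994536]
 [267.6697467  130.93990772]]
time: 2.82
tool_pos: [0.6126, 0.0896, 0.087]
tool_rot: [0.052, -3.14, 0.002]
contact_force: [0.7, -0.4, -0.1]
grip_width: 0.0007
pos [0.613  0.0895 0.0875] t 2.875 toolx [-0.999 -0.033  0.001] tooly [-0.033  0.999 -0.001]
shift mm [112.9   4.2   0.6]
```

View pics/side2.png

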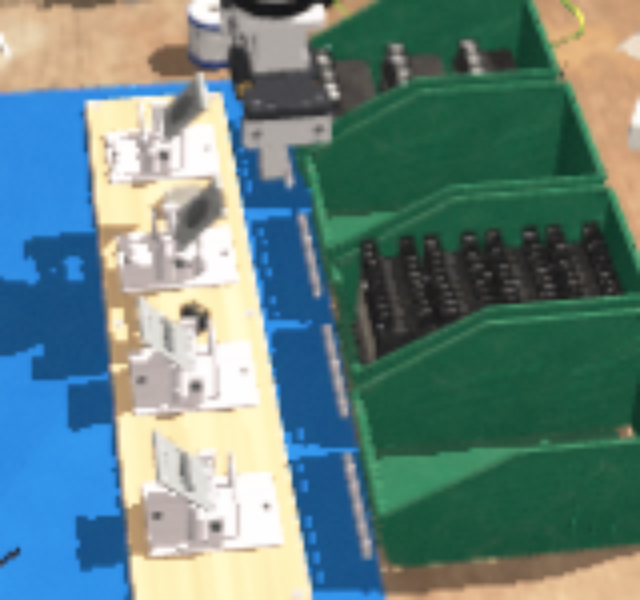

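The fingertip (about pixel (272, 176)) sits in the gap, clear of the tag and the lip. I'll push slowly towards the robot.

```bash
python3 -m inch '[14,0,0,0,0, 25,0,0,0,0, 33,0,0,0,0, 40,0,0,0,0, 47,0,0,0,0, 54,0,0,0,0, 61,0,0,0,0, 68,0,0,0,0, 75,0,0,0,0, 82,0,0,0,0, 88,0,0,0,0, 88,0,0,0,0]'
python3 -c "
from hlp import *
p,d=env.camera('side'); cv2.imwrite('pics/side3.png',cv2.resize(p[130:280,200:360],None,fx=4,fy=4)); shift([.455,-.057,.195])"
```

```text
time: 4.38
tool_pos: [0.5247, 0.0866, 0.0877]
tool_rot: [0.052, -3.14, 0.001]
contact_force: [0.1, -0.5, 0.8]
grip_width: 0.0005
pos [0.5251 0.0867 0.0877] t 4.425 toolx [-0.999 -0.033  0.001] tooly [-0.033  0.999 -0.001]
shift mm [  74.8 -141.4 -107.1]
```

View pics/side3.png

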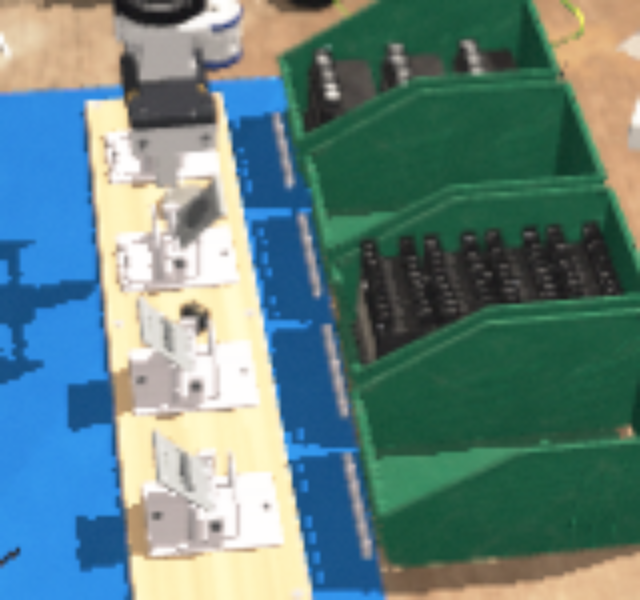

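The side view still seems to show B lying back, so I'll check from above and in depth before moving.

```bash
python3 -c "
from hlp import *
C=env.calibration('side');print(cv2.projectPoints(np.array([[.525,.087,.068],[.568,.090,.082],[.525,.087,.165]]),C['rvec'],C['tvec'],C['intrinsics'],C['distortion'])[0][:,0])
p,d=env.camera('top'); cv2.imwrite('pics/top3.png',cv2.resize(p[150:300,150:370],None,fx=3.5,fy=3.5))
p,d=env.camera('wrist'); cv2.imwrite('pics/wrist3.png',p)
p,d=env.camera('side'); P=cloud(d,'side'); 
for v in range(160,205,3): print(v,[tuple((P[v,u]*1000).round().astype(int)) if P[v,u,0]==P[v,u,0] else 0 for u in (240,246,252)])
"
```

```text
[[241.1759754  181.98218103]
 [253.74548465 177.48075326]
 [240.44867094 159.38063576]]
160 [(np.int64(520), np.int64(-3), np.int64(234)), (np.int64(538), np.int64(-1), np.int64(230)), (np.int64(556), np.int64(-6), np.int64(233))]
163 [(np.int64(519), np.int64(0), np.int64(219)), (np.int64(538), np.int64(10), np.int64(210)), (np.int64(557), np.int64(6), np.int64(212))]
166 [(np.int64(520), np.int64(9), np.int64(200)), (np.int64(538), np.int64(9), np.int64(199)), (np.int64(556), np.int64(2), np.int64(203))]
169 [(np.int64(522), np.int64(72), np.int64(137)), (np.int64(550), np.int64(223), np.int64(12)), (np.int64(572), np.int64(224), np.int64(9))]
172 [(np.int64(521), np.int64(70), np.int64(126)), (np.int64(550), np.int64(214), np.int64(5)), (np.int64(571), np.int64(205), np.int64(11))]
175 [(np.int64(521), np.int64(78), np.int64(107)), (np.int64(548), np.int64(190), np.int64(11)), (np.int64(564), np.int64(121), np.int64(67))]
178 [(np.int64(525), np.int64(176), np.int64(11)), (np.int64(547), np.int64(174), np.int64(10)), (np.int64(563), np.int64(100), np.int64(72))]
181 [(np.int64(524
[... 403 characters left out ...]

190 [(np.int64(521), np.int64(106), np.int64(15)), (np.int64(540), np.int64(67), np.int64(48)), (np.int64(563), np.int64(104), np.int64(13))]
193 [(np.int64(519), np.int64(66), np.int64(37)), (np.int64(539), np.int64(63), np.int64(38)), (np.int64(561), np.int64(91), np.int64(11))]
196 [(np.int64(518), np.int64(63), np.int64(27)), (np.int64(539), np.int64(60), np.int64(27)), (np.int64(560), np.int64(74), np.int64(13))]
199 [(np.int64(518), np.int64(62), np.int64(14)), (np.int64(538), np.int64(53), np.int64(19)), (np.int64(559), np.int64(55), np.int64(17))]
202 [(np.int64(517), np.int64(51), np.int64(10)), (np.int64(538), np.int64(54), np.int64(5)), (np.int64(558), np.int64(51), np.int64(6))]
```

View pics/top3.png

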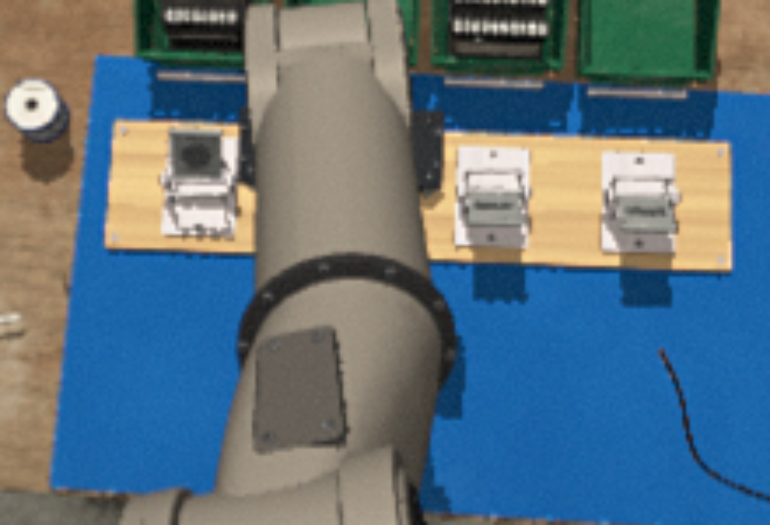

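View pics/wrist3.png

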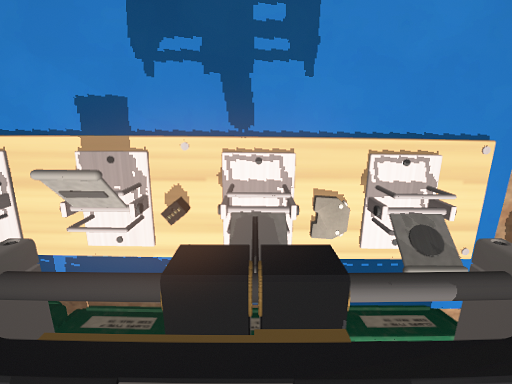

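The tag didn't move, so the fingers passed over it. They seem to end higher than the tool frame says, so I'll measure the actual fingertip height in the side depth.

```bash
python3 -c "
from hlp import *
p,d=env.camera('side'); P=cloud(d,'side'); cv2.imwrite('pics/side4.png',cv2.resize(p[150:200,220:275],None,fx=10,fy=10,interpolation=0))
m=(P[...,2]>.06)&(abs(P[...,0]-.525)<.06)&(P[...,1]>.03)&(P[...,1]<.14)
for v in range(164,190):
    print(v,[('%d/%d/%d'%tuple(P[v,u]*1000)) for u in range(232,256) if m[v,u]])
print(env.read_state()['contact_force'],env.read_state()['grip_width'])
"
```

```text
164 []
165 []
166 []
167 []
168 ['531/74/138', '535/75/137']
169 ['518/73/136', '522/76/133', '525/74/134', '528/76/132', '531/72/136', '534/71/136']
170 ['518/71/133', '521/76/129', '525/76/128', '528/74/130', '531/75/129', '535/75/129']
171 ['518/72/128', '521/74/126', '525/76/124', '528/73/127', '531/78/122', '534/73/126']
172 ['518/70/125', '521/75/121', '524/75/120', '528/73/122', '531/74/121', '534/73/121']
173 ['518/75/117', '521/79/113', '524/73/118', '528/74/117', '531/72/118', '534/75/116', '570/110/84']
174 ['518/78/110', '521/73/114', '524/70/116', '527/71/115', '531/74/113', '534/78/109', '567/111/79', '570/106/83', '573/108/81']
175 ['518/76/107', '521/73/109', '524/76/107', '527/72/110', '530/69/112', '534/71/111', '564/119/68', '567/109/76', '570/103/81', '573/104/79']
176 ['518/80/100', '521/70/108', '524/75/103', '528/80/99', '531/76/102', '534/80/99', '560/108/73', '563/109/72', '566/108/73', '569/94/84', '572/96/82']
177 ['556/111/66', '560/115/63', '563/106/70', '566/102/74', '568/91/82', '572/90/83']
178 ['553/113/60', '556/113/60', '559/103/68', '562/102/69', '565/95/74', '568/91/78', '572/89/79']
179 ['553/108/60', '556/105/62', '558/93/72', '562/97/69', '565/89/76', '568/82/81', '571/78/84']
180 ['552/96/66', '555/95/66', '558/94/68', '561/88/72', '564/79/79', '568/80/78', '571/76/81']
181 ['552/95/63', '555/97/61', '558/88/68', '561/87/68', '564/80/74', '567/76/77', '570/75/78']
182 ['548/93/60', '551/93/60', '554/85/67', '557/74/75', '561/80/70', '564/78/71', '567/74/75', '569/61/86']
183 ['551/85/62', '557/79/67', '560/77/68', '563/70/74', '567/69/74', '569/62/80']
184 ['553/73/68', '557/77/64', '560/74/67', '563/66/73', '567/70/69']
185 ['550/77/60', '553/75/62', '560/71/65', '563/64/71']
186 ['550/71/61', '553/72/60', '556/70/61', '559/61/69']
187 ['553/67/60', '556/62/64']
188 []
189 []
[-0.17172498 -0.03680811 -0.32568584] 0.0002416648005801736
```

View pics/side4.png

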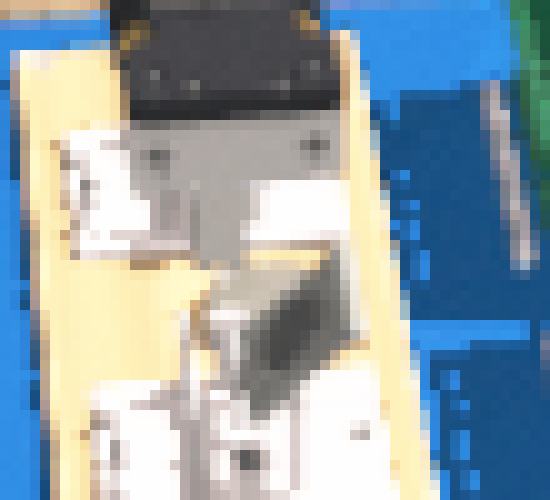

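The fingertips end at z about 0.100, roughly 32 mm above what the tool pose implies, and the gripper body looks about 30 mm high too. I'll use the wrist camera's depth as a third check.

```bash
python3 -c "
from hlp import *
p,d=env.camera('wrist'); P=cloud(d,'wrist'); 
for n,(v,u) in dict(board1=(170,190),board2=(160,330),mat=(90,450),mat2=(100,60),edgeC=(178,65)).items(): print(n,np.nanmedian(P[v-2:v+3,u-2:u+3].reshape(-1,3),0).round(4))
for v in range(246,300,6): print(v,P[v,210].round(3),P[v,255].round(3),P[v,300].round(3), d[v,255])
s=env.read_state();print(s['qpos'],s['tool_pos'])
C=env.calibration('wrist');R,_=cv2.Rodrigues(C['rvec']);print(-R.T@C['tvec'])
"
```

```text
board1 [0.5004 0.0203 0.0075]
board2 [0.4858 0.1597 0.0073]
mat [ 0.4138  0.2743 -0.0012]
mat2 [ 0.4357 -0.1094 -0.0009]
edgeC [ 0.497  -0.0554  0.0812]
246 [0.492 0.072 0.201] [0.516 0.086 0.147] [0.491 0.099 0.201] 0.13983695
252 [0.491 0.073 0.205] [0.516 0.086 0.153] [0.491 0.098 0.205] 0.13363753
258 [0.492 0.073 0.208] [0.517 0.086 0.159] [0.491 0.098 0.208] 0.12839694
264 [0.491 0.074 0.213] [0.518 0.086 0.163] [0.491 0.097 0.212] 0.12438549
270 [0.491 0.074 0.215] [0.52  0.086 0.165] [0.491 0.097 0.214] 0.1231082
276 [0.492 0.074 0.217] [0.496 0.086 0.209] [0.491 0.096 0.217] 0.074832484
282 [0.493 0.075 0.218] [0.498 0.086 0.21 ] [0.493 0.096 0.217] 0.074385114
288 [0.494 0.075 0.219] [0.498 0.086 0.212] [0.494 0.096 0.218] 0.07261572
294 [0.496 0.075 0.218] [0.5   0.086 0.212] [0.496 0.097 0.217] 0.07238264
[-0.5171759   0.33331841  0.27896959  2.03737496 -0.12627752  0.78775745
  1.44020445] [0.52523543 0.08659372 0.08757699]
[0.45634617 0.0842613  0.27607416]
```

The wrist depth agrees with the world: board at 0.0075 m, tag C edge at 0.081 m. So the cameras are consistent, and the shut fingertips really are about 12 mm above the TCP instead of 19 mm below it. I'll go back behind B, descend about 28 mm lower, and measure the tip again before pushing.

```bash
python3 -m inch '[0,0,-15,0,0, -25,0,-15,0,0, -50,0,-15,0,0, -75,0,-10,0,0, -90,0,0,0,0, -90,0,12,0,0, -90,0,20,0,0, -90,0,27,0,0, -90,0,27,0,0]'
python3 -c "
from hlp import *
p,d=env.camera('side'); P=cloud(d,'side'); cv2.imwrite('pics/side5.png',cv2.resize(p[130:210,220:310],None,fx=7,fy=7,interpolation=0))
m=(P[...,2]>.05)&(abs(P[...,0]-.615)<.03)&(P[...,1]>.05)&(P[...,1]<.12)&(P[...,2]<.16)
v,u=np.nonzero(m)
for r in np.unique(v): q=P[r,u[v==r]]; print(r,len(q),q[:,0].min().round(3),q[:,0].max().round(3),q.mean(0).round(3))
shift([.525,.09,.06])
"
```

```text
time: 5.8
tool_pos: [0.6145, 0.0895, 0.0601]
tool_rot: [0.052, -3.14, 0.002]
contact_force: [-0.3, 1.0, -0.0]
grip_width: 0.0005
173 6 0.608 0.625 [0.616 0.077 0.109]
174 7 0.607 0.625 [0.615 0.079 0.103]
175 7 0.606 0.625 [0.615 0.08  0.097]
176 7 0.607 0.625 [0.615 0.08  0.093]
177 6 0.608 0.625 [0.616 0.074 0.093]
178 6 0.608 0.624 [0.616 0.075 0.089]
179 5 0.608 0.625 [0.617 0.078 0.081]
180 6 0.608 0.626 [0.617 0.079 0.076]
pos [0.6149 0.0895 0.0605] t 5.85 toolx [-0.999 -0.033  0.001] tooly [-0.033  0.999 -0.001]
shift mm [89.8  3.4  0.6]
```

View pics/side5.png

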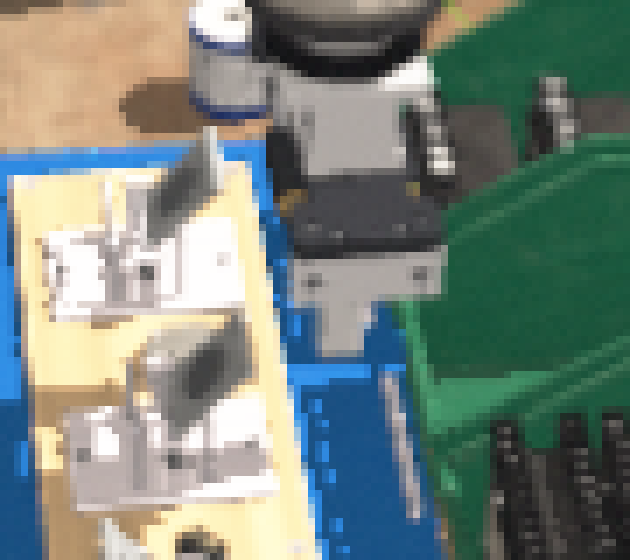

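The fingertips are now at z about 0.074 (bottom at picture row 180) and clear of the lip and tag. I'll drop 5 mm more and push towards the robot.

```bash
python3 -m inch '[0,0,5,0,0, 14,0,5,0,0, 26,0,5,0,0, 34,0,5,0,0, 42,0,5,0,0, 50,0,5,0,0, 58,0,5,0,0, 66,0,5,0,0, 74,0,5,0,0, 82,0,5,0,0, 90,0,5,0,0, 90,0,5,0,0]'
python3 -c "
from hlp import *
p,d=env.camera('side'); cv2.imwrite('pics/side6.png',cv2.resize(p[130:280,200:360],None,fx=4,fy=4)); shift([.455,-.057,.12])"
```

```text
time: 7.35
tool_pos: [0.5244, 0.0866, 0.0557]
tool_rot: [0.052, -3.14, 0.001]
contact_force: [0.3, 1.2, 0.4]
grip_width: 0.0004
pos [0.5249 0.0866 0.0557] t 7.4 toolx [-0.999 -0.033  0.001] tooly [-0.033  0.999 -0.001]
shift mm [  74.6 -141.3  -64.1]
```

View pics/side6.png

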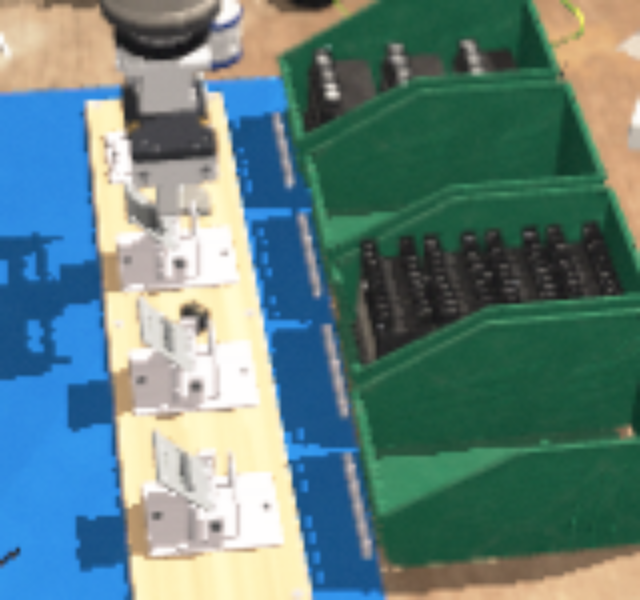

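Tag B now lies forward (zoomed pixel (150, 210)). Lift, cross over to the front of C, and descend.

```bash
python3 -m inch '[0,0,-25,0,0, 0,0,-50,0,0, 0,0,-72,0,0, 15,-25,-75,0,0, 35,-60,-75,0,0, 55,-100,-75,0,0, 70,-130,-75,0,0, 77,-143,-75,0,0, 77,-143,-50,0,0, 77,-143,-25,0,0, 77,-143,-5,0,0, 77,-143,0,0,0]'
python3 -m inch '[0,0,0,0,0]'
python3 -c "
from hlp import *
p,d=env.camera('side'); cv2.imwrite('pics/side7.png',cv2.resize(p[130:280,200:360],None,fx=4,fy=4)); shift([.54,-.057,.056])
P=cloud(d,'side');x,y,z=P[...,0],P[...,1],P[...,2]
m=(z>.05)&(z<.1)&(abs(x-.452)<.025)&(y>-.1)&(y<0);print(m.sum(),P[m].min(0),P[m].max(0))"
```

```text
time: 8.9
tool_pos: [0.4519, -0.0588, 0.0548]
tool_rot: [0.052, -3.138, 0.002]
contact_force: [-0.5, 1.0, 0.8]
grip_width: 0.0005
time: 9.02
tool_pos: [0.4519, -0.0588, 0.0548]
tool_rot: [0.052, -3.138, 0.002]
contact_force: [-0.8, -0.7, -0.8]
grip_width: 0.0006
pos [ 0.452  -0.0588  0.0551] t 9.075 toolx [-0.999 -0.033  0.003] tooly [-0.033  0.999 -0.001]
shift mm [-88.   -1.1  -1.2]
35 [ 0.44520713 -0.07830804  0.07070579] [ 0.46181698 -0.0662415   0.09830187]
```

View pics/side7.png

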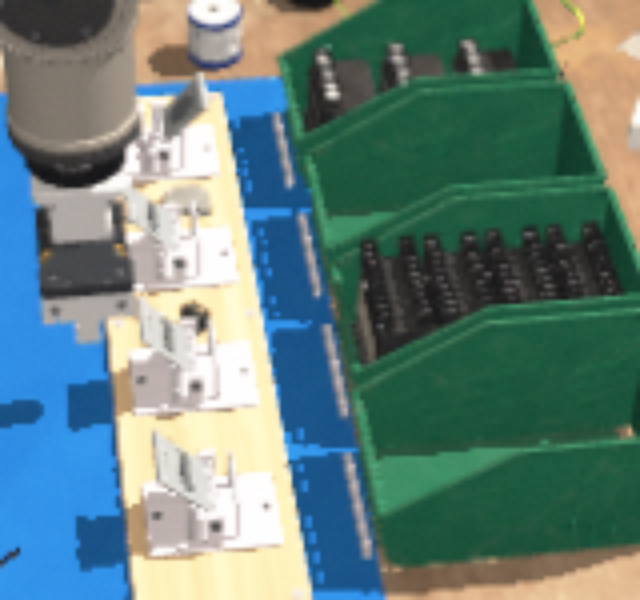

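A still lies back and B forward. The fingertip (zoomed pixel (90, 335), z about 0.07) is in front of C, so I'll push towards the bin.

```bash
python3 -m inch '[-12,0,0,0,0, -24,0,0,0,0, -32,0,0,0,0, -40,0,0,0,0, -48,0,0,0,0, -56,0,0,0,0, -64,0,0,0,0, -72,0,0,0,0, -80,0,0,0,0, -86,0,0,0,0, -91,0,0,0,0, -91,0,0,0,0]'
python3 -c "
from hlp import *
p,d=env.camera('side'); cv2.imwrite('pics/side8.png',cv2.resize(p[130:280,200:360],None,fx=4,fy=4)); shift([.54,-.057,.056])"
```

```text
time: 10.58
tool_pos: [0.5431, -0.0557, 0.0548]
tool_rot: [0.052, -3.138, 0.002]
contact_force: [0.1, -0.7, -0.2]
grip_width: 0.0007
pos [ 0.5428 -0.0558  0.0547] t 10.625 toolx [-0.999 -0.033  0.003] tooly [-0.033  0.999 -0.001]
shift mm [ 2.9 -1.1 -1.3]
```

View pics/side8.png

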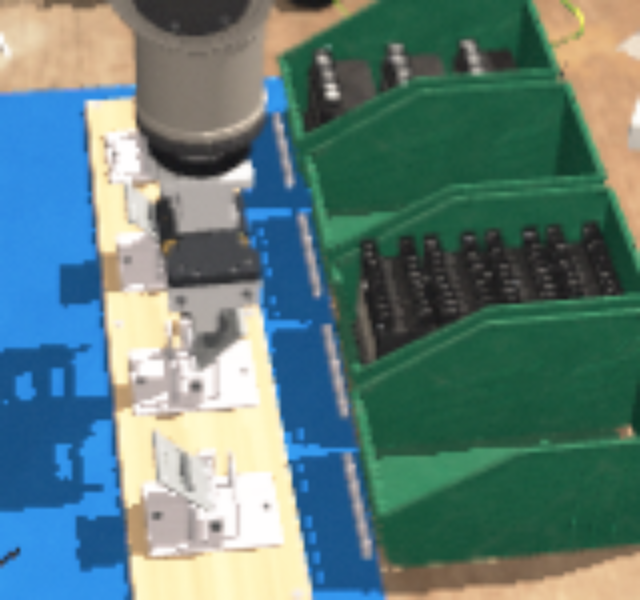

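Tag C now lies back, dark face visible at zoomed pixel (220, 340). Lift straight up and check everything.

```bash
python3 -m inch '[0,0,-20,0,0, 0,0,-45,0,0, 0,0,-75,0,0, 0,0,-110,0,0, 0,0,-150,0,0, 30,60,-180,0,0, 50,110,-190,0,0, 60,160,-200,0,0, 60,210,-200,0,0, 60,260,-200,0,0, 60,300,-200,0,0, 60,330,-200,0,0]'
python3 -m inch '[0,0,0,0,0, 0,0,0,0,0]'
python3 -c "
from hlp import *
for n in ['top','side']:
    p,d=env.camera(n); P=cloud(d,n); x,y,z=P[...,0],P[...,1],P[...,2]
    cv2.imwrite('pics/%s9.png'%n,cv2.resize(p[140:260,150:390] if n=='top' else p[110:310,190:350],None,fx=3,fy=3,interpolation=2))
    for k,yc in enumerate([.235,.091,-.0555,-.2]):
        e=(abs(y-yc)<.03)&(z>.074)&(z<.1)&(x>.47)&(x<.6); print(n,k,e.sum(),P[e].mean(0).round(3))
shift([0,0,0]);print(env.read_state()['contact_force'])"
```

```text
time: 12.12
tool_pos: [0.4718, 0.274, 0.2543]
tool_rot: [0.054, -3.138, 0.002]
contact_force: [1.1, 0.4, -0.6]
grip_width: 0.0005
time: 12.38
tool_pos: [0.4717, 0.2731, 0.2542]
tool_rot: [0.054, -3.138, 0.003]
contact_force: [0.2, -0.3, 0.4]
grip_width: 0.0006
top 0 23 [0.564 0.221 0.081]
top 1 48 [0.495 0.09  0.081]
top 2 59 [ 0.569 -0.054  0.08 ]
top 3 48 [ 0.5   -0.2    0.081]
side 0 29 [0.566 0.232 0.079]
side 1 29 [0.496 0.085 0.08 ]
side 2 40 [ 0.573 -0.058  0.08 ]
side 3 50 [ 0.503 -0.204  0.079]
pos [0.472  0.2727 0.2545] t 12.475 toolx [-0.999 -0.033  0.003] tooly [-0.033  0.999 -0.001]
shift mm [ 480.  -256.6  256.4]
[0.27675441 0.49342426 0.29337102]
```

View pics/top9.png

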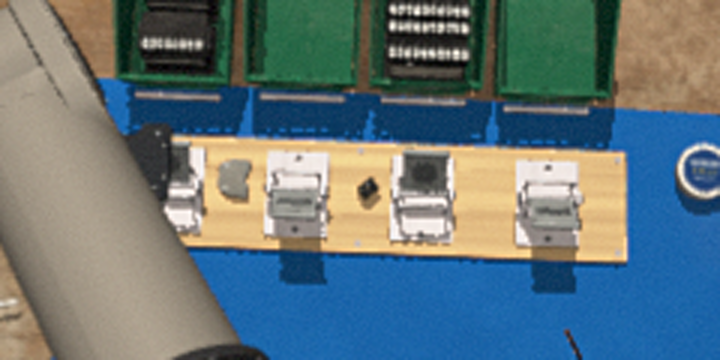

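View pics/side9.png

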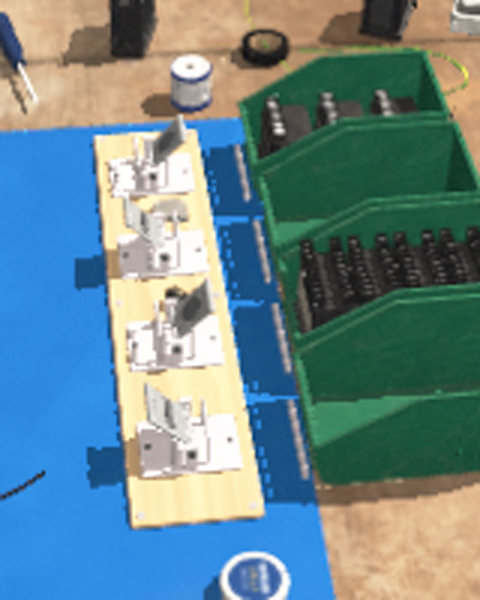

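The final pictures show A back, B forward, C back and D forward, matching full, empty, full and empty. The bystanders are where they were and the arm is clear, so I'll hand in.

```bash
python3 -c "
from station import env
print(env.job_done())"
```

```text
the job is handed in; nothing more can be done
None
```

All four tags now tell the truth, and I handed the job in at about 12.5 s of the 32 s allowed; no verdict was reported.

- **What I did:** Left to right, the bins are full, empty, full and empty. Only the two middle tags were wrong. With the fingers shut, I pushed the second tag forward towards the robot and the third tag back towards its bin. I left the two outer tags alone.
- **Last checks:** The top and side cameras agree on the result: back, forward, back, forward. The tag edges stood about 80 mm up and 33–40 mm from their hinges. The relay, terminal block, tin and spool looked unmoved, though I judged that by eye. The arm was clear, and the force readings at the end of each move stayed within about 1.5 N.
- **What disagreed:** My first push at the second tag passed over it without touching it. The side camera showed the shut fingertips about 30 mm higher than the stated tool geometry. The wrist camera's depth matched the known heights, so I trusted the cameras, went about 32 mm lower and repeated the push, which worked.

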